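# Mount the ejector plate and slicing disc on the vegetable cutter

### The job

Set up the vegetable cutter for slicing: lower the white ejector plate over the drive shaft so that it lies flat on the orange spring collar, then put the slicing disc on top of it, turning the disc until its hub meshes with the splines and slides down. Press it fully home against the spring, and finish while you are still holding it pressed down there, so that I can push in the shaft lock; do not let go. Leave everything else on the counter where it is.

Things in the scene. Friction and masses are not known exactly. Their poses are not given: they have to be found in the camera images.
- cutter: vegetable cutter, fixed to the counter: white housing 190 x 190 mm with an open round aluminium cutting chamber on top (inner diameter 172 mm, floor 100 mm and rim 144 mm above the counter). Outlet chute and buttons face its -x side. Origin under its centre at counter height, z up; the vertical drive shaft and the spring collar stand on this z axis
- shaft_top (a point): top of the steel drive shaft, on the cutter's axis, 160 mm above the counter. Its uppermost 12 mm are a plain round nose of 17 mm diameter that narrows to 9 mm over the last 8 mm; below that, from 148 mm above the counter down, six splines, each 4 mm wide, reach out to 26 mm diameter (their upper ends bevelled to 23 mm)
- drive_shaft (a joint): angle of the drive shaft about the cutter's z, rad, positive anticlockwise from above; the stiff gear motor holds it (about 2.5 N m), so it stays as found. At 0 one spline points along the cutter's +x; the six splines are 60 degrees apart, so the pattern repeats every 1.047 rad
- seal_collar (a joint): how far the orange spring collar round the foot of the shaft is pressed down, m: 0 free (its top 112 mm above the counter), 0.006 fully down at its stop (106 mm). The spring pushes up with 5 N when free and 11 N when fully down; the weight of the two discs alone hardly moves it
- ejector_plate: white plastic plate, 140 mm diameter, 0.11 kg, lying right way up on the counter. Origin under the centre of its middle boss, z up. Grip the boss from above: 42 mm outer diameter, 24 mm high, round 31 mm bore right through. The plate is 2 to 6 mm above the origin; four low vanes on it reach 10 mm. No splines; its yaw does not matter
- slicing_disc: steel slicing disc, 150 mm diameter, about 0.26 kg, black round hub in the middle, right way up on the counter. Origin under the centre of the hub, z up; the disc is 2 to 5 mm above it, the two blades on top reach 9 mm. Height of the origin above the counter: 147 mm when the hub rests unmeshed on the spline ends, 136 mm meshed and lying on the ejector plate on the free collar, 130 mm fully home
- catch_dish: white oblong dish 164 x 82 x 34 mm, below the outlet chute, to be left there
- timer: white kitchen timer 66 x 60 x 20 mm at the left of the counter, to be left there. Beyond it, from about y = 0.55 leftwards, the side of a tall soup warmer bounds the working space
- hub_top (a point): centre of the top of the slicing disc's hub, 56 mm above the disc's origin, axes like the disc's. The hub is 40 mm in diameter, plain and solid over its upper 23 mm: grip it there from above. A white mark on top points along the disc's +x
- hub_bore (a point): mouth of the blind bore under the hub, at the disc's origin, axes like the disc's: 33 mm deep, 29 mm wide (33 mm at the mouth), six internal splines 4 mm wide, their inner edges 10.2 mm from the axis, one on the disc's +x, the others 60 degrees apart. It slides down when the disc's +x is 30 degrees, plus any multiple of 60, from a shaft spline, within about 7 degrees
- noodle_bowl: white bowl of noodles, 147 mm wide, 70 mm high, behind the discs, to be left there
- steel_cup: steel cup 126 mm wide, 104 mm high, at the right behind the scale, to be left there

How it is judged:
By the outcome, as a careful person would: the job done as asked, in the order asked, and still so for the second after the job is handed in, while the arm keeps its last pose, push and grip.
It also fails if it takes over 54 s, if anything falls off the work surface, if the arm or the gripper's body presses on something with over 40 N, if the wrist force passes 120 N, or if a joint passes its speed limit or range.

### The arm

A 7-joint arm with a two-finger parallel gripper is mounted at the origin on a cart in front of the work surface, level with it; the furniture and walls round the work are solid. World frame = base frame: x ahead of the robot, y to its left, z up, the work surface at z = 0. Lengths are in m, angles in degrees, forces in N, time in s.
With the tool pointing down it reaches from about 0.35 to 0.9 m from the base axis. Payload 7.2 kg.
Tool frame: the origin (TCP) lies on the centre line of the jaws, within the pads' length; the fingertips stand tip_extent ahead of it and the grasp point (between the pads) lies 8 mm behind it (tip_extent is the distance from the TCP to the fingertips, in m); x points along the fingers, y is the direction in which the jaws open and shut, and the axes are right-handed (so a half turn about x gives the same grasp; the last joint's range is limited). The gripper opens to 85 mm and grips with 20 to 120 N. Pads are 22 mm wide; open, the fingers measure 114 mm over their backs; the gripper's body (76 mm by 85 mm) begins 54 mm behind the grasp point. The pads swing forward as they close: fully open they stand 13 mm farther back than shut.
Start: joints at [72.067, 23.554, -0.728, 91.456, 0.321, 64.991, -4.71], TCP at [0.151, -0.606, 0.242] pointing down, gripper open.
Joint ranges: [-169.25, 169.25], [-16.82, 113.86], [-84.01, 82.57], [7.8, 145.47], [-59.2, 239.2], [7.22, 106.19], [-163.78, 163.78]. Speed limits (degrees/s): [136.94, 136.94, 172.46, 172.46, 180, 180, 180].

### API

Orientations are given as a 3x3 rotation matrix whose columns are the frame's x, y, z axes.
In Python, from bench import get_obs, get_image, close_job, cut_out, mark_of, tip_extent gives the robot as it stands.
- The arm moves only by the shell command python3 -m inch 'ROWS' [FORCE]. ROWS is JSON, a list of rows, each an object with "dr": the turn, a rotation vector about the tool's x, y, z in degrees, a list of three; "dp": the shift along the tool's x, y, z in mm, a list of three; "gripper": the opening, from 0 (shut) to 1 (fully open). A call has 1 to 20 rows; each row shifts and turns the commanded pose from where the row before left it, along the tool's axes as they then stand; what a row does not reach is not made up. A row lasts 1/10 s, in which the tool goes at most 50 mm and 8.59 degrees, less where a joint would pass 70% of its speed; a pose out of reach is approached as far as the arm can. A call with a gripper value outside its range is refused whole. The fingers move at their own pace and stop on an object; FORCE is the grip in N (left out, the last holds). Time passes only in rows, so rows that do not move let the fingers close. It gives the time, the measured TCP pose, the force and the opening at its end, in the units of the state.
- get_obs(): the state, without advancing time (a new reading comes with each control period).
- get_image(name): name is "side" or "top"; returns a dict with "frame" (384x512x3 uint8, red, green, blue), "mtx" (3x3 intrinsics, pixels), "rvec" (rotation vector, rad) and "tvec" (3), from world to camera coordinates, as OpenCV has them. Camera axes: x right, y down, z forward; pixel columns grow to the right and rows downward; lengths in m; the calibration is good to about 2 mm. A picture is of the moment at which its call begins. There is no depth.
- close_job(): hands the job in, once; it reports no verdict.
Trained networks look in a picture, given as the dict that the camera call returned (one of the last four; its "shot" number tells which), for a name from the list of things; names that differ only in an ending like _2 or _b are one class to them, and where a whole thing is asked for, a point or a joint stands for the part that bears it (a point fixed in the world has none). Each returns a list of dicts, best first, with "score" (0 to 1); they miss things now and then, are a little off and sometimes report something else, mostly with a low value. They report only what shows in the picture. A call takes as long as a camera call.
- cut_out(picture, thing): "region" (384x512 bool, what is visible of it) and "pixel" ([column, row] in pixels, amid what is visible of it).
- mark_of(picture, thing): "pixel" ([column, row] in pixels: a listed point, or the origin of a listed thing).
The state is a dict: "time_s": time; "joint_pos": joint angles; "dq": joint speeds; "effort": joint torques, N m; "tcp_pos": TCP position; "ee_rot": TCP orientation; "contact_force": force on the tool from outside, world axes, zero at the start; "torque": the same for the moment, N m; "gripper_width": finger opening in m.
Only numpy, scipy, OpenCV 4.12 (cv2) and the standard library are available. Lean on these libraries where they do the work, as an engineer would, in place of code of your own. Each camera call takes 0.05 s, during which the arm holds its last target. There are 200 camera calls.

## Working session

There is one attempt and no reset: what is moved stays moved. The work goes in short steps, Python scripts to look and compute and a shell command to move; the robot and the scene stay as the last step left them, time stands still between calls to the robot, and variables do not carry over. Pictures are saved under pics/ and viewed, about 8 in all and at most 12, crops included, and the job is handed in when it is done.

```bash
mkdir -p pics; cat > h.py <<'E'
import numpy as np, cv2
from bench import *
def cam(p):
    R=cv2.Rodrigues(np.array(p["rvec"],float))[0]; t=np.array(p["tvec"],float).ravel(); return np.array(p["mtx"],float),R,t
def ray(p,px):
    K,R,t=cam(p); d=R.T@np.linalg.inv(K)@np.array([px[0],px[1],1.]); return -R.T@t,d
def at_z(p,px,z):
    o,d=ray(p,px); return o+d*(z-o[2])/d[2]
def proj(p,X):
    K,R,t=cam(p); return cv2.projectPoints(np.atleast_2d(np.array(X,float)),np.array(p["rvec"],float),t,K,None)[0].reshape(-1,2)
def tri(obs):
    A=np.zeros((3,3));b=np.zeros(3)
    for p,px in obs:
        o,d=ray(p,px); d/=np.linalg.norm(d); M=np.eye(3)-np.outer(d,d);A+=M;b+=M@o
    return np.linalg.solve(A,b)
def save(p,n,crop=None,s=1):
    f=p["frame"][:,:,::-1]
    if crop: x0,y0,x1,y1=crop; f=f[y0:y1,x0:x1]
    cv2.imwrite(f"pics/{n}.png",cv2.resize(f,None,fx=s,fy=s,interpolation=cv2.INTER_CUBIC))
E
python3 - <<'E'
from h import *
np.set_printoptions(precision=4,suppress=True)
o=get_obs();print(o, tip_extent)
T=get_image("top");S=get_image("side")
save(T,"top");save(S,"side")
zs=dict(cutter=0,shaft_top=.16,ejector_plate=0,slicing_disc=0,hub_top=.056,timer=0,catch_dish=0,noodle_bowl=0,steel_cup=0,hub_bore=0)
for n in zs:
    for nm,p in(("top",T),("side",S)):
        for m in mark_of(p,n)[:2]: print(n,nm,np.array(m["pixel"]),round(m["score"],2),at_z(p,m["pixel"],zs[n]))
for nm,p in(("top",T),("side",S)): print(nm,"cam at",ray(p,[0,0])[0])
np.save("top0.npy",T["frame"])
E
```

```text
{'time_s': 0.0, 'joint_pos': array([72.0633, 23.6011, -0.7292, 91.5047,  0.3225, 64.9902, -4.7111]), 'dq': array([-0.011 ,  0.0293,  0.0261, -0.0266,  0.0443,  0.0294,  0.0197]), 'effort': array([  0.0005, -60.0618,   0.6822, -29.9406,   0.0139,   0.0105,
        -0.    ]), 'tcp_pos': array([ 0.1514, -0.6059,  0.2414]), 'ee_rot': array([[-0.0005,  0.2424, -0.9702],
       [ 0.0016, -0.9702, -0.2424],
       [-1.    , -0.0016,  0.0001]]), 'contact_force': array([0.6046, 0.7068, 0.8563]), 'torque': array([ 0.0094, -0.0146,  0.0165]), 'gripper_width': 0.08541402392323366} 0.011
cutter top [258.4 162.5] 0.9 [ 0.6691 -0.0297  0.    ]
cutter side [233.9 202. ] 0.97 [ 0.6513 -0.0384  0.    ]
cutter side [246.7 252.8] 0.51 [0.6936 0.2118 0.    ]
shaft_top top [259.7 153.6] 0.4 [ 0.6758 -0.0337  0.16  ]
shaft_top side [227.  180.8] 0.43 [ 0.668  -0.0486  0.16  ]
ejector_plate side [320.7 256.7] 0.87 [0.4238 0.3489 0.    ]
ejector_plate side [292.9 225.9] 0.35 [0.465  0.1748 0.    ]
slicing_disc top [204.2 222.2] 0.79 [0.4552 0.1723 0.    ]
slicing_disc side [294.3 223.7] 0.59 [0.4548 0.1675 0
[... 242 characters left out ...]
top [261.2 217.8] 0.83 [ 0.4665 -0.0352  0.    ]
catch_dish side [270.2 189. ] 0.95 [ 0.4757 -0.0369  0.    ]
catch_dish side [296.9 226.6] 0.45 [0.4509 0.1847 0.    ]
noodle_bowl top [195.4 156.9] 0.61 [0.6952 0.2011 0.    ]
noodle_bowl side [248.5 251.8] 0.72 [0.6851 0.2106 0.    ]
noodle_bowl side [292.7 225.2] 0.4 [0.4643 0.1714 0.    ]
steel_cup top [384.1 175.1] 0.92 [ 0.612  -0.4871  0.    ]
steel_cup top [153.5 236.2] 0.29 [0.4086 0.3572 0.    ]
steel_cup side [207.7 128.8] 0.76 [ 0.6125 -0.4917  0.    ]
hub_bore top [207.7 220.8] 0.93 [0.46   0.1595 0.    ]
hub_bore side [292.3 225.4] 0.96 [0.4663 0.1715 0.    ]
top cam at [ 0.4423 -0.0204  1.5964]
side cam at [0.9376 0.9317 1.6001]
```

```bash
python3 - <<'E'
import cv2
a=cv2.imread("pics/top.png")[120:270,100:300];b=cv2.imread("pics/side.png")[130:300,190:360]
a=cv2.resize(a,(800,600),interpolation=cv2.INTER_CUBIC);cv2.imwrite("pics/tc.png",a)
cv2.imwrite("pics/sc.png",cv2.resize(b,(600,600),interpolation=cv2.INTER_CUBIC))
E
```

```text
(no output)
```

View pics/tc.png

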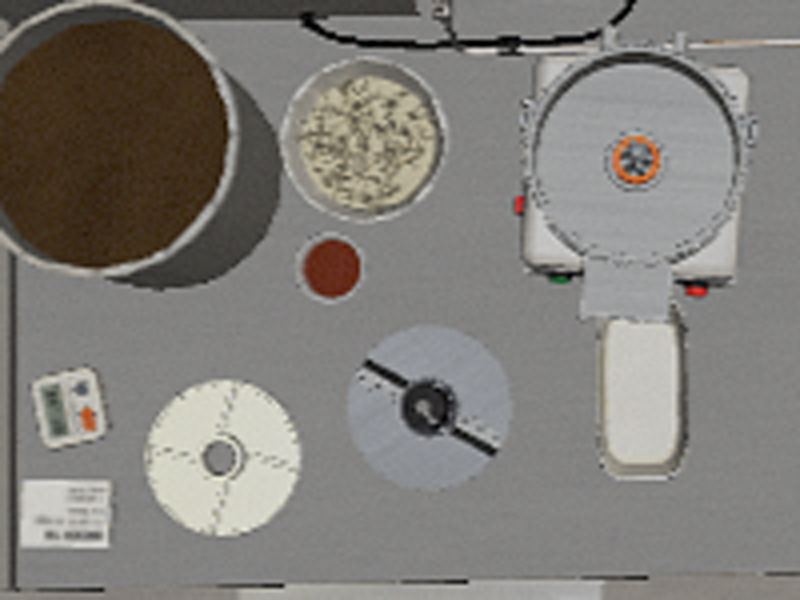

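View pics/sc.png

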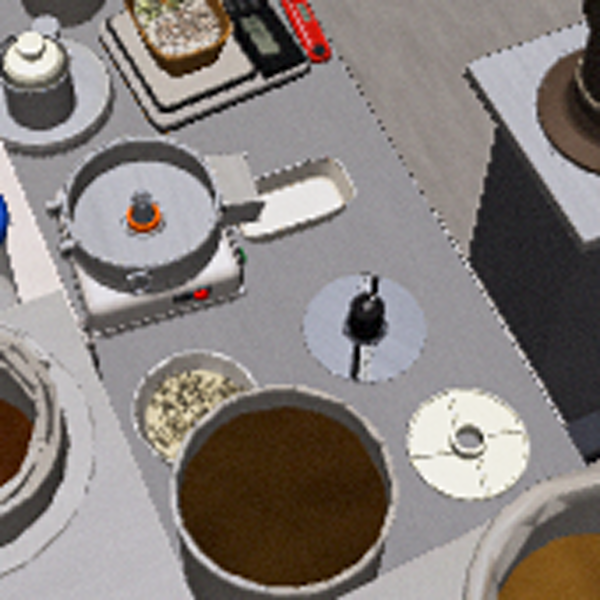

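The top crop shows the ejector plate at about pixel (155.5, 234), the slicing disc at (207, 222) with its white mark pointing down-left, and the cutter shaft at (259, 160). The side crop agrees, with the plate at (322, 255), the disc at (294, 222) and the chute facing the dish. Next I'll refine these positions by circle fitting.

```bash
python3 - <<'E'
from h import *
np.set_printoptions(precision=4,suppress=True)
T=get_image("top");S=get_image("side")
def edge(p,thing,z,guess,r,name):
    c=[q for q in cut_out(p,thing)]
    for q in c[:3]:
        m=q["region"].astype(np.uint8)
        cs,_=cv2.findContours(m,cv2.RETR_EXTERNAL,cv2.CHAIN_APPROX_NONE);ct=max(cs,key=len).reshape(-1,2)
        P=np.array([at_z(p,x,z)[:2] for x in ct])
        A=np.c_[2*P,np.ones(len(P))];s=np.linalg.lstsq(A,(P**2).sum(1),rcond=None)[0]
        R=np.sqrt(s[2]+s[0]**2+s[1]**2)
        print(thing,name,round(q["score"],2),np.array(q["pixel"]),"fit",s[:2],R)
for n,z,r in(("ejector_plate",.006,.07),("slicing_disc",.005,.075),):
    edge(T,n,z,None,r,"top");edge(S,n,z,None,r,"side")
# orange collar
for nm,p in(("top",T),("side",S)):
    h=cv2.cvtColor(p["frame"],cv2.COLOR_RGB2HSV)
    m=((h[...,0]>5)&(h[...,0]<20)&(h[...,1]>150)&(h[...,2]>120))
    c=proj(p,[.67,-.035,.112])[0].astype(int)
    w=np.zeros_like(m);w[c[1]-14:c[1]+15,c[0]-14:c[0]+15]=1
    ys,xs=np.nonzero(m&w)
    ct=cv2.convexHull(np.c_[xs,ys].astype(np.int32)).reshape(-1,2)
    print("collar",nm,len(xs),at_z(p,cv2.minEnclosingCircle(ct)[0],.112))
    # cutter chamber rim
save(T,"shaft",(235,135,285,185),10)
E
```

```text
ejector_plate top 0.61 [155.4 234. ] fit [0.4166 0.3493] 0.0667611876382139
ejector_plate side 0.87 [318.9 254.9] fit [0.418  0.3465] 0.06925234317444803
slicing_disc top 0.85 [204.  220.6] fit [0.4584 0.1627] 0.07308724914800734
slicing_disc top 0.17 [390.5 172.6] fit [ 0.6191 -0.5092] 0.07267419527018357
slicing_disc side 0.82 [294.2 224.8] fit [0.4593 0.1604] 0.0717090672508288
collar top 39 [ 0.6634 -0.0296  0.112 ]
collar side 25 [ 0.6639 -0.0293  0.112 ]
```

View pics/shaft.png

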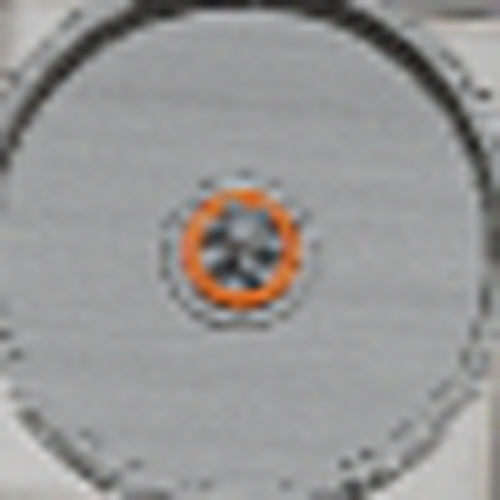

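```bash
python3 -m inch '[{"dr":[-8,0,0],"dp":[0,0,0],"gripper":1},{"dr":[-8,0,0],"dp":[0,0,0],"gripper":1},{"dr":[-8,0,0],"dp":[0,0,0],"gripper":1},{"dr":[-8,0,0],"dp":[0,0,0],"gripper":1},{"dr":[0,0,0],"dp":[0,-2.7,-38.6],"gripper":1},{"dr":[0,0,0],"dp":[0,-2.7,-38.6],"gripper":1},{"dr":[0,0,0],"dp":[0,-2.7,-38.6],"gripper":1},{"dr":[0,0,0],"dp":[0,-2.7,-38.6],"gripper":1},{"dr":[0,0,0],"dp":[0,-2.7,-38.6],"gripper":1},{"dr":[0,0,0],"dp":[0,-2.7,-38.6],"gripper":1},{"dr":[0,0,0],"dp":[0,-2.7,-38.6],"gripper":1},{"dr":[0,0,0],"dp":[0,-2.7,-38.6],"gripper":1},{"dr":[0,0,0],"dp":[0,-2.7,-38.6],"gripper":1},{"dr":[0,0,0],"dp":[0,-2.7,-38.6],"gripper":1},{"dr":[0,0,0],"dp":[0,-2.7,-38.6],"gripper":1},{"dr":[0,0,0],"dp":[0,-2.7,-38.6],"gripper":1}]' 40
python3 -m inch '[{"dr":[0,0,0],"dp":[0,-27.4,-25.5],"gripper":1},{"dr":[0,0,0],"dp":[0,-27.4,-25.5],"gripper":1},{"dr":[0,0,0],"dp":[0,-27.4,-25.5],"gripper":1},{"dr":[0,0,0],"dp":[0,-27.4,-25.5],"gripper":1},{"dr":[0,0,0],"dp":[0,-27.4,-25.5],"gripper":1},{"dr":[0,0,0],"dp":[0,-27.4,-25.5],"gripper":1},{"dr":[0,0,0],"dp":[0,-27.4,-25.5],"gripper":1},{"dr":[0,0,0],"dp":[0,-27.4,-25.5],"gripper":1},{"dr":[0,0,0],"dp":[0,-27.4,-25.5],"gripper":1},{"dr":[0,0,0],"dp":[0,-27.4,-25.5],"gripper":1},{"dr":[0,0,0],"dp":[0,-27.4,-25.5],"gripper":1},{"dr":[0,0,0],"dp":[0,-27.4,-25.5],"gripper":1},{"dr":[0,0,0],"dp":[0,-27.4,-25.5],"gripper":1},{"dr":[0,0,0],"dp":[0,-27.4,-25.5],"gripper":1},{"dr":[0,0,0],"dp":[0,-27.4,-25.5],"gripper":1},{"dr":[0,0,0],"dp":[0,-27.4,-25.5],"gripper":1}]'
cat > st.py <<'E'
from h import *
import sys
np.set_printoptions(precision=4,suppress=True)
o=get_obs();p=o["tcp_pos"];R=o["ee_rot"]
print("t",o["time_s"],"tcp",p,"yang",np.degrees(np.arctan2(R[1,1],R[0,1])),"x",R[:,0],"F",o["contact_force"],"M",o["torque"],"w",o["gripper_width"],"j7",o["joint_pos"][6],"tip",tip_extent)
if len(sys.argv)>3: print("dp mm:",R.T@(np.array([float(v) for v in sys.argv[1:4]])-p)*1000)
E
python3 st.py .417 .348 .024
```

```text
time_s: 3.0
tcp_pos: [0.4506, -0.2493, 0.2426]
ee_rot: [[0.0, 0.719, -0.695], [-0.0, -0.695, -0.719], [-1.0, 0.001, -0.0]]
contact_force: [0.4, -0.1, 0.4]
gripper_width: 0.0855
time_s: 4.6
tcp_pos: [0.4175, 0.3488, 0.2423]
ee_rot: [[0.0, 0.719, -0.695], [-0.0, -0.695, -0.719], [-1.0, 0.0, -0.0]]
contact_force: [0.7, 0.4, -0.5]
gripper_width: 0.0853
t 4.6 tcp [0.4175 0.3488 0.2423] yang -44.00955528127104 x [ 0.0004 -0.0001 -1.    ] F [ 0.6964  0.3988 -0.531 ] M [ 0.0254 -0.0169  0.0272] w 0.0852926205071907 j7 -103.10201537991915 tip 0.011
dp mm: [218.3403   0.1293   1.0102]
```

```bash
python3 -m inch '[{"dr":[0,0,0],"dp":[40,0,1],"gripper":0.7},{"dr":[0,0,0],"dp":[40,0,0],"gripper":0.7},{"dr":[0,0,0],"dp":[40,0,0],"gripper":0.7},{"dr":[0,0,0],"dp":[40,0,0],"gripper":0.7},{"dr":[0,0,0],"dp":[20,0,0],"gripper":0.7},{"dr":[0,0,0],"dp":[10,0,0],"gripper":0.7},{"dr":[0,0,0],"dp":[0,0,0],"gripper":0.7}]' 40
python3 st.py .417 .348 .024
python3 - <<'E'
from h import *
for n in("top","side"):
    p=get_image(n); c=proj(p,[.417,.348,.02])[0].astype(int); print(c,proj(p,[.417,.348,.024]),[ (q["pixel"],q["score"]) for q in mark_of(p,"ejector_plate")[:1]])
    save(p,"g1"+n,(c[0]-35,c[1]-35,c[0]+35,c[1]+35),6)
a=np.hstack([cv2.imread("pics/g1top.png")[:,:400],cv2.imread("pics/g1side.png")[:,:400]]);cv2.imwrite("pics/g1.png",a)
E
```

```text
time_s: 5.3
tcp_pos: [0.4164, 0.3465, 0.0514]
ee_rot: [[-0.002, 0.72, -0.694], [-0.001, -0.694, -0.72], [-1.0, -0.0, 0.002]]
contact_force: [-0.4, 1.1, 0.6]
gripper_width: 0.0598
t 5.3 tcp [0.4164 0.3465 0.0514] yang -43.966193057937765 x [-0.0015 -0.001  -1.    ] F [-0.4471  1.0706  0.5904] M [ 0.0256 -0.0156 -0.0181] w 0.05977175549869245 j7 -113.46711766687342 tip 0.011
dp mm: [27.3931 -0.6304 -1.531 ]
[154 233] [[154.46135752 233.9570063 ]] [([154.4, 235.0], 0.88)]
[322 253] [[322.76013614 253.36306221]] [([321.2, 259.0], 0.71)]
```

View pics/g1.png

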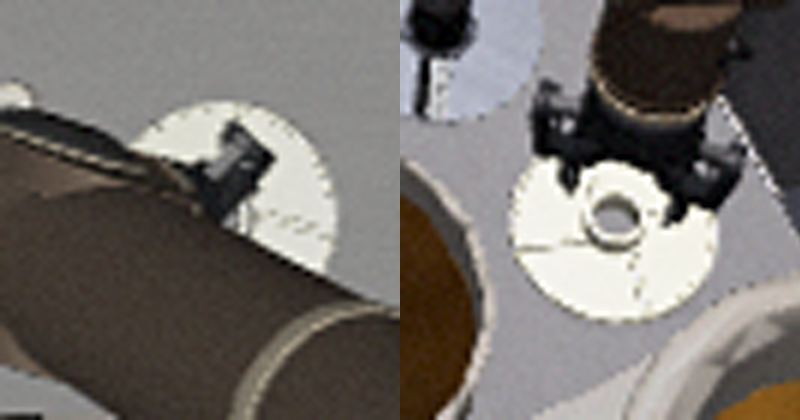

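The picture shows the jaws on either side of the boss: side view, boss near (322.5, 254), fingers on both sides. I'll lower and grip.

```bash
python3 -m inch '[{"dr":[0,0,0],"dp":[10,-0.6,-1.5],"gripper":0.7},{"dr":[0,0,0],"dp":[10,0,0],"gripper":0.7},{"dr":[0,0,0],"dp":[8,0,0],"gripper":0.7},{"dr":[0,0,0],"dp":[0,0,0],"gripper":0.7}]' 40
python3 st.py .417 .348 .021
python3 -m inch '[{"dr":[0,0,0],"dp":[0,0,0],"gripper":0.3},{"dr":[0,0,0],"dp":[0,0,0],"gripper":0.3},{"dr":[0,0,0],"dp":[0,0,0],"gripper":0.3},{"dr":[0,0,0],"dp":[0,0,0],"gripper":0.3}]' 50
python3 st.py .417 .348 .021
```

```text
time_s: 5.9
tcp_pos: [0.4167, 0.3475, 0.0228]
ee_rot: [[-0.002, 0.72, -0.694], [-0.002, -0.694, -0.72], [-1.0, -0.0, 0.002]]
contact_force: [0.2, -0.0, -0.5]
gripper_width: 0.0597
t 5.9 tcp [0.4167 0.3475 0.0228] yang -43.96616845925281 x [-0.0018 -0.0016 -1.    ] F [ 0.2158 -0.0264 -0.4909] M [ 0.0279 -0.0185  0.0481] w 0.05971059757066374 j7 -115.33620577280678 tip 0.011
dp mm: [ 1.7663 -0.1463 -0.535 ]
time_s: 6.3
tcp_pos: [0.4175, 0.3484, 0.0246]
ee_rot: [[0.0, 0.72, -0.694], [0.0, -0.694, -0.72], [-1.0, 0.0, -0.0]]
contact_force: [-1.3, 0.5, 2.2]
gripper_width: 0.0393
t 6.3 tcp [0.4175 0.3484 0.0246] yang -43.97152306580548 x [ 0.0003  0.0003 -1.    ] F [-1.2603  0.5447  2.208 ] M [-0.0701  0.2186  0.0126] w 0.03931064541570905 j7 -115.3092139036853 tip 0.011
dp mm: [ 3.6008 -0.0587  0.6667]
```

```bash
python3 -m inch '[{"dr":[0,0,0],"dp":[0,0,0],"gripper":0.3},{"dr":[0,0,0],"dp":[-10,0,0],"gripper":0.3},{"dr":[0,0,0],"dp":[-30,0,0],"gripper":0.3},{"dr":[0,0,0],"dp":[-40,0,0],"gripper":0.3},{"dr":[0,0,0],"dp":[-40,0,0],"gripper":0.3},{"dr":[0,0,0],"dp":[-40,0,0],"gripper":0.3},{"dr":[0,0,0],"dp":[-20,0,0],"gripper":0.3},{"dr":[0,0,0],"dp":[0,0,0],"gripper":0.3}]' 
python3 st.py .6637 -.0295 .19
python3 - <<'E'
from h import *
o=get_obs();t=o["tcp_pos"]
for n in("side",):
    p=get_image(n); c=proj(p,t)[0].astype(int); print(c,[ (q["pixel"],q["score"]) for q in mark_of(p,"ejector_plate")[:2]])
    save(p,"g2"+n,(c[0]-40,c[1]-40,c[0]+40,c[1]+40),7)
E
```

```text
time_s: 7.1
tcp_pos: [0.4186, 0.3495, 0.2081]
ee_rot: [[0.005, 0.72, -0.694], [0.003, -0.694, -0.72], [-1.0, 0.001, -0.006]]
contact_force: [0.4, -0.8, -0.9]
gripper_width: 0.0393
t 7.1 tcp [0.4186 0.3495 0.2081] yang -43.9833472787713 x [ 0.005   0.0034 -1.    ] F [ 0.35   -0.8039 -0.8807] M [0.0026 0.0153 0.0261] w 0.03927784706894603 j7 -104.84499928587987 tip 0.011
dp mm: [ 17.9901 439.5506 102.5979]
[328 232] [([326.1, 235.0], 0.61)]
```

View pics/g2side.png

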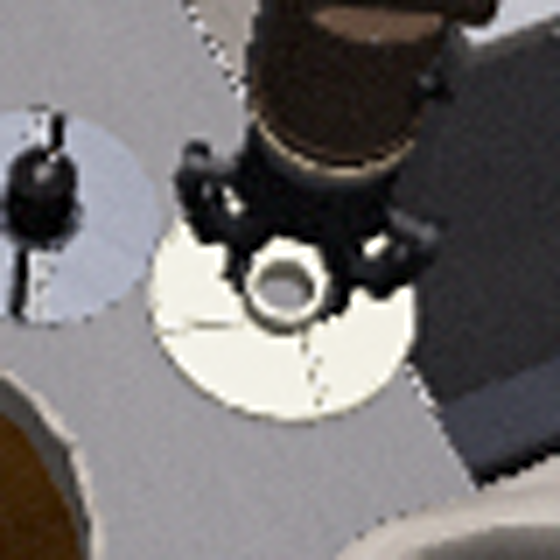

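The plate is held level. Its boss centre is at pixel (328.7, 232), within half a pixel of the projected TCP. Next, move over the shaft.

```bash
python3 -m inch '[{"dr":[0,0,0],"dp":[0,20,5],"gripper":0.3},{"dr":[0,0,0],"dp":[0,38,9],"gripper":0.3},{"dr":[0,0,0],"dp":[0,38,9],"gripper":0.3},{"dr":[0,0,0],"dp":[0,38,9],"gripper":0.3},{"dr":[0,0,0],"dp":[0,38,9],"gripper":0.3},{"dr":[0,0,0],"dp":[0,38,9],"gripper":0.3},{"dr":[0,0,0],"dp":[0,38,9],"gripper":0.3},{"dr":[0,0,0],"dp":[0,38,9],"gripper":0.3},{"dr":[0,0,0],"dp":[0,38,9],"gripper":0.3},{"dr":[0,0,0],"dp":[0,38,9],"gripper":0.3},{"dr":[0,0,0],"dp":[0,38,9],"gripper":0.3},{"dr":[0,0,0],"dp":[0,24,6],"gripper":0.3},{"dr":[0,0,0],"dp":[0,16,1.6],"gripper":0.3},{"dr":[0,0,0],"dp":[0,0,0],"gripper":0.3},{"dr":[0,0,0],"dp":[0,0,0],"gripper":0.3}]' 
python3 st.py .6637 -.0295 .2
python3 - <<'E'
from h import *
o=get_obs();t=o["tcp_pos"]
for n in("top","side"):
    p=get_image(n); c=proj(p,t)[0].astype(int)
    print(n,"tcp",proj(p,t),"shaft .16/.15 expect",proj(p,[[.6637,-.0295,.16],[.6637,-.0295,.148]]),[ (q["pixel"],q["score"]) for q in mark_of(p,"shaft_top")[:2]])
    save(p,"g3"+n,(c[0]-28,c[1]-28,c[0]+28,c[1]+28),7); print(c-28)
a=np.hstack([cv2.imread("pics/g3top.png"),cv2.imread("pics/g3side.png")]);cv2.imwrite("pics/g3.png",a)
E
```

```text
time_s: 8.7
tcp_pos: [0.6621, -0.0293, 0.2033]
ee_rot: [[-0.002, 0.721, -0.693], [0.001, -0.693, -0.721], [-1.0, -0.002, 0.0]]
contact_force: [-1.3, 0.2, -0.8]
gripper_width: 0.039
t 8.7 tcp [ 0.6621 -0.0293  0.2033] yang -43.8922974206904 x [-0.0018  0.0013 -1.    ] F [-1.2916  0.1547 -0.7533] M [0.     0.0346 0.0195] w 0.03901808216117084 j7 -60.45255290106854 tip 0.011
dp mm: [ 3.337   1.309  -0.9939]
top tcp [[258.5015233  155.70618232]] shaft .16/.15 expect [[258.51043668 157.27181064]
 [258.50038915 157.82342918]] []
[230 127]
side tcp [[229.36516301 177.740394  ]] shaft .16/.15 expect [[229.66891429 183.95983442]
 [229.85727848 185.61022133]] [([245.1, 250.8], 0.53)]
[201 149]
```

View pics/g3.png

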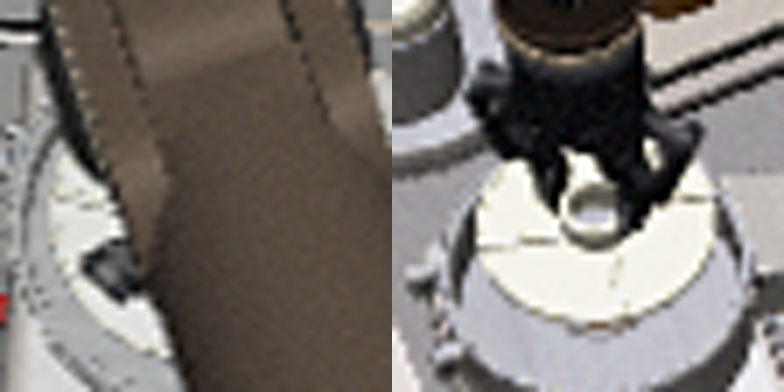

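The picture shows the plate over the chamber, boss at side pixel (229.9, 178.3), as predicted. I'll correct by about 1 mm and lower.

```bash
python3 -m inch '[{"dr":[0,0,0],"dp":[8,1.3,-1],"gripper":0.3},{"dr":[0,0,0],"dp":[12,0,0],"gripper":0.3},{"dr":[0,0,0],"dp":[12,0,0],"gripper":0.3},{"dr":[0,0,0],"dp":[6,0,0],"gripper":0.3},{"dr":[0,0,0],"dp":[0,0,0],"gripper":0.3}]' 
python3 st.py .6637 -.0295 .1366
python3 -m inch '[{"dr":[0,0,0],"dp":[8,0,0],"gripper":0.3},{"dr":[0,0,0],"dp":[8,0,0],"gripper":0.3},{"dr":[0,0,0],"dp":[4,0,0],"gripper":0.3},{"dr":[0,0,0],"dp":[0,0,0],"gripper":0.3}]' 
python3 st.py .6637 -.0295 .1366
```

```text
time_s: 9.4
tcp_pos: [0.6636, -0.0314, 0.1644]
ee_rot: [[-0.003, 0.72, -0.694], [0.0, -0.694, -0.72], [-1.0, -0.002, 0.002]]
contact_force: [-0.8, -0.6, -1.3]
gripper_width: 0.0393
t 9.4 tcp [ 0.6636 -0.0314  0.1644] yang -43.968992212502705 x [-0.0028  0.0001 -1.    ] F [-0.7853 -0.5696 -1.3119] M [ 0.0464  0.0708 -0.0303] w 0.039348957817119654 j7 -61.440966662389414 tip 0.011
dp mm: [27.8298 -1.1891 -1.4615]
time_s: 9.8
tcp_pos: [0.6641, -0.0314, 0.1454]
ee_rot: [[-0.001, 0.72, -0.694], [-0.0, -0.694, -0.72], [-1.0, -0.001, 0.001]]
contact_force: [-0.1, -0.7, -0.4]
gripper_width: 0.0393
t 9.8 tcp [ 0.6641 -0.0314  0.1454] yang -43.97432889705408 x [-0.0013 -0.     -1.    ] F [-0.0595 -0.6707 -0.4434] M [ 0.0018 -0.0256 -0.0336] w 0.03933544864502788 j7 -62.02641902560339 tip 0.011
dp mm: [ 8.7931 -1.5449 -1.0927]
```

```bash
python3 -m inch '[{"dr":[0,0,0],"dp":[3,-1,-0.8],"gripper":0.3},{"dr":[0,0,0],"dp":[3,0,0],"gripper":0.3},{"dr":[0,0,0],"dp":[2,0,0],"gripper":0.3},{"dr":[0,0,0],"dp":[1,0,0],"gripper":0.3},{"dr":[0,0,0],"dp":[0,0,0],"gripper":0.3}]' 
python3 st.py .6637 -.0295 .1366
```

```text
time_s: 10.3
tcp_pos: [0.6643, -0.03, 0.1372]
ee_rot: [[-0.0, 0.72, -0.694], [-0.0, -0.694, -0.72], [-1.0, -0.0, 0.0]]
contact_force: [-0.1, 0.4, -1.2]
gripper_width: 0.0395
t 10.3 tcp [ 0.6643 -0.03    0.1372] yang -43.976136245778356 x [-0.0002 -0.     -1.    ] F [-0.1349  0.3942 -1.2292] M [ 0.0324  0.0268 -0.03  ] w 0.03950669761360291 j7 -62.40543972723263 tip 0.011
dp mm: [ 0.5525 -0.797   0.0086]
```

```bash
python3 -m inch '[{"dr":[0,0,0],"dp":[1,0,0],"gripper":0.3},{"dr":[0,0,0],"dp":[1,0,0],"gripper":0.3},{"dr":[0,0,0],"dp":[0,0,0],"gripper":0.3}]' 
python3 -m inch '[{"dr":[0,0,0],"dp":[0,0,0],"gripper":0.6},{"dr":[0,0,0],"dp":[0,0,0],"gripper":0.8},{"dr":[0,0,0],"dp":[0,0,0],"gripper":0.8},{"dr":[0,0,0],"dp":[0,0,0],"gripper":0.8},{"dr":[0,0,0],"dp":[-20,0,0],"gripper":0.8},{"dr":[0,0,0],"dp":[-40,0,0],"gripper":0.8},{"dr":[0,0,0],"dp":[-40,0,0],"gripper":0.8},{"dr":[0,0,0],"dp":[-10,0,0],"gripper":0.8}]'
python3 st.py .459 .1615 .23
```

```text
time_s: 10.6
tcp_pos: [0.6646, -0.0299, 0.1359]
ee_rot: [[0.001, 0.72, -0.694], [-0.0, -0.694, -0.72], [-1.0, 0.001, -0.0]]
contact_force: [-1.0, -0.2, 4.6]
gripper_width: 0.0391
time_s: 11.4
tcp_pos: [0.6663, -0.0294, 0.2504]
ee_rot: [[0.007, 0.72, -0.694], [0.0, -0.694, -0.72], [-1.0, 0.005, -0.005]]
contact_force: [0.3, 0.2, 0.1]
gripper_width: 0.0686
t 11.4 tcp [ 0.6663 -0.0294  0.2504] yang -43.97035785860787 x [ 0.007   0.0002 -1.    ] F [0.258  0.1831 0.0738] M [-0.0054 -0.0231  0.0024] w 0.06857942262584421 j7 -59.42198508500796 tip 0.011
dp mm: [  19.     -281.7939    6.6491]
```

```bash
python3 -m inch '[{"dr":[0,0,0],"dp":[0,-20,0.6],"gripper":0.7},{"dr":[0,0,0],"dp":[0,-36,0.9],"gripper":0.7},{"dr":[0,0,0],"dp":[0,-36,0.9],"gripper":0.7},{"dr":[0,0,0],"dp":[0,-36,0.9],"gripper":0.7},{"dr":[0,0,0],"dp":[0,-36,0.9],"gripper":0.7},{"dr":[0,0,0],"dp":[0,-36,0.9],"gripper":0.7},{"dr":[0,0,0],"dp":[0,-36,0.9],"gripper":0.7},{"dr":[0,0,0],"dp":[0,-30,0.6],"gripper":0.7},{"dr":[0,0,0],"dp":[20,-16,0],"gripper":0.7},{"dr":[0,0,0],"dp":[40,0,0],"gripper":0.7},{"dr":[0,0,0],"dp":[40,0,0],"gripper":0.7},{"dr":[0,0,0],"dp":[20,0,0],"gripper":0.7},{"dr":[0,0,0],"dp":[10,0,0],"gripper":0.7},{"dr":[0,0,0],"dp":[0,0,0],"gripper":0.7}]' 
python3 st.py .459 .1615 .047
python3 - <<'E'
from h import *
np.set_printoptions(precision=4,suppress=True)
o=get_obs();t=o["tcp_pos"]
p=get_image("side"); 
for q in cut_out(p,"ejector_plate")[:1]:
    ct=max(cv2.findContours(q["region"].astype(np.uint8),cv2.RETR_EXTERNAL,cv2.CHAIN_APPROX_NONE)[0],key=len).reshape(-1,2)
    P=np.array([at_z(p,x,.118)[:2] for x in ct]);s=np.linalg.lstsq(np.c_[2*P,np.ones(len(P))],(P**2).sum(1),rcond=None)[0]
    print(q["score"],q["pixel"],s[:2],np.sqrt(s[2]+s[0]**2+s[1]**2))
print(proj(p,[.459,.1615,.056]),proj(p,t),[(q["pixel"],q["score"]) for q in mark_of(p,"hub_top")[:1]])
save(p,"g4a",(200,150,256,206),7);save(p,"g4b",(266,187,322,243),7)
cv2.imwrite("pics/g4.png",np.hstack([cv2.imread("pics/g4a.png"),cv2.imread("pics/g4b.png")]))
E
```

```text
time_s: 12.8
tcp_pos: [0.4561, 0.1609, 0.1143]
ee_rot: [[-0.002, 0.72, -0.694], [-0.0, -0.694, -0.72], [-1.0, -0.001, 0.002]]
contact_force: [-0.4, 0.7, 0.9]
gripper_width: 0.0598
t 12.8 tcp [0.4561 0.1609 0.1143] yang -43.95465768903554 x [-0.0022 -0.0004 -1.    ] F [-0.3633  0.703   0.8695] M [ 0.0149 -0.     -0.0013] w 0.05978606735685205 j7 -88.35657340471995 tip 0.011
dp mm: [67.2518  1.7646 -2.5482]
0.87 [230.9, 191.7] [ 0.6642 -0.0305] 0.06892027870268606
[[293.5849 216.3374]] [[295.0224 208.7576]] [([294.0, 216.2], 0.93)]
```

View pics/g4.png

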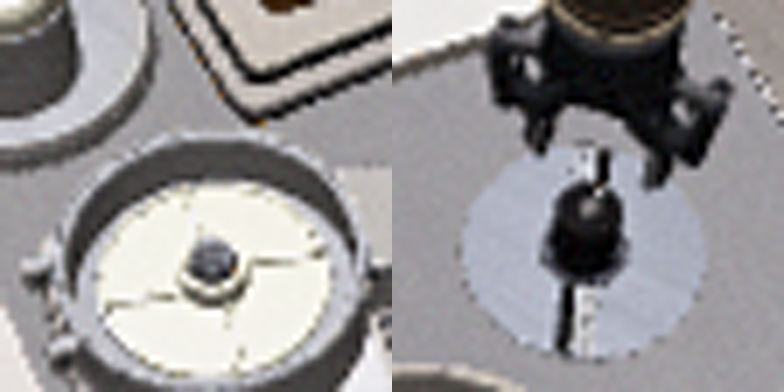

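The ejector plate lies flat in the chamber, with its fitted centre at (0.664, −0.0305) as expected. The hub top is at pixel (294, 216), between the jaws. Grip the hub.

```bash
python3 -m inch '[{"dr":[0,0,0],"dp":[20,1.4,-2],"gripper":0.7},{"dr":[0,0,0],"dp":[20,0,0],"gripper":0.7},{"dr":[0,0,0],"dp":[20,0,0],"gripper":0.7},{"dr":[0,0,0],"dp":[8,0,0],"gripper":0.7},{"dr":[0,0,0],"dp":[0,0,0],"gripper":0.7}]' 
python3 st.py .459 .1615 .047
python3 -m inch '[{"dr":[0,0,0],"dp":[0,0,0],"gripper":0.3},{"dr":[0,0,0],"dp":[0,0,0],"gripper":0.3},{"dr":[0,0,0],"dp":[0,0,0],"gripper":0.3},{"dr":[0,0,0],"dp":[0,0,0],"gripper":0.3},{"dr":[0,0,0],"dp":[0,0,0],"gripper":0.3}]' 90
python3 st.py .459 .1615 .047
```

```text
time_s: 13.45
tcp_pos: [0.4593, 0.1615, 0.0473]
ee_rot: [[-0.0, 0.72, -0.694], [-0.0, -0.694, -0.72], [-1.0, -0.0, 0.0]]
contact_force: [-0.3, -0.7, 0.5]
gripper_width: 0.0599
t 13.45 tcp [0.4593 0.1615 0.0473] yang -43.97433589044061 x [-0.0003 -0.0001 -1.    ] F [-0.3245 -0.7226  0.4877] M [-0.0037  0.0378  0.0142] w 0.05985748363162476 j7 -93.83852539153288 tip 0.011
dp mm: [ 0.3421 -0.1557  0.2044]
time_s: 13.95
tcp_pos: [0.46, 0.1619, 0.049]
ee_rot: [[0.002, 0.72, -0.694], [0.0, -0.694, -0.72], [-1.0, 0.001, -0.002]]
contact_force: [-3.4, -1.0, 8.5]
gripper_width: 0.0371
t 13.95 tcp [0.46   0.1619 0.049 ] yang -43.982069398119066 x [ 0.0023  0.0002 -1.    ] F [-3.4414 -0.9857  8.4746] M [-0.1061  0.6054 -0.015 ] w 0.03706970668688283 j7 -93.83558074670329 tip 0.011
dp mm: [ 1.9753 -0.4196  0.9705]
```

```bash
python3 -m inch '[{"dr":[0,0,0],"dp":[-5,0,0],"gripper":0.3},{"dr":[0,0,0],"dp":[-20,0,0],"gripper":0.3},{"dr":[0,0,0],"dp":[-40,0,0],"gripper":0.3},{"dr":[0,0,0],"dp":[-40,0,0],"gripper":0.3},{"dr":[0,0,0],"dp":[-40,0,0],"gripper":0.3},{"dr":[0,0,0],"dp":[-40,0,0],"gripper":0.3},{"dr":[0,0,0],"dp":[-20,0,0],"gripper":0.3},{"dr":[0,0,0],"dp":[0,0,0],"gripper":0.3}]' 
python3 st.py .664 -.03 .25
python3 - <<'E'
from h import *
o=get_obs();t=o["tcp_pos"]
p=get_image("side"); c=proj(p,t)[0].astype(int);print(proj(p,t),proj(p,t+[0,0,.007]),[(q["pixel"],q["score"]) for q in mark_of(p,"hub_top")[:1]],c-28)
save(p,"g5",(c[0]-28,c[1]-28,c[0]+28,c[1]+28),10)
E
```

```text
time_s: 14.75
tcp_pos: [0.4605, 0.1623, 0.2558]
ee_rot: [[0.006, 0.719, -0.694], [0.001, -0.694, -0.72], [-1.0, 0.004, -0.005]]
contact_force: [1.0, 0.2, -2.6]
gripper_width: 0.037
t 14.75 tcp [0.4605 0.1623 0.2558] yang -43.986498549996156 x [ 0.0062  0.001  -1.    ] F [ 1.0466  0.2363 -2.5823] M [ 0.039  -0.0089  0.0187] w 0.037049399690658034 j7 -79.3947090445122 tip 0.011
dp mm: [  6.847  279.9271  -2.9596]
[[296.4890133  190.05059512]] [[296.61103195 189.02048341]] [([296.2, 189.3], 0.79)] [268 162]
```

View pics/g5.png

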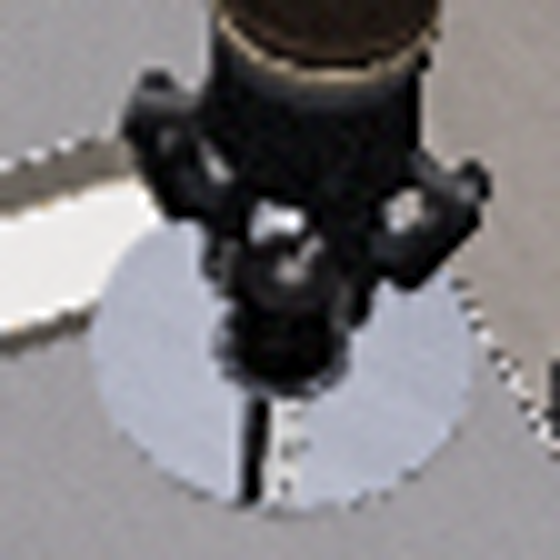

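The disc is held level, hub top at pixel (296.2, 189.3), matching the TCP. I'll carry it over the shaft.

```bash
python3 -m inch '[{"dr":[0,0,0],"dp":[0,15,0],"gripper":0.3},{"dr":[0,0,0],"dp":[0,30,-0.4],"gripper":0.3},{"dr":[0,0,0],"dp":[0,36,-0.4],"gripper":0.3},{"dr":[0,0,0],"dp":[0,36,-0.4],"gripper":0.3},{"dr":[0,0,0],"dp":[0,36,-0.4],"gripper":0.3},{"dr":[0,0,0],"dp":[0,36,-0.4],"gripper":0.3},{"dr":[0,0,0],"dp":[0,36,-0.4],"gripper":0.3},{"dr":[0,0,0],"dp":[0,30,-0.3],"gripper":0.3},{"dr":[0,0,0],"dp":[0,20,-0.3],"gripper":0.3},{"dr":[0,0,0],"dp":[0,5,0],"gripper":0.3},{"dr":[0,0,0],"dp":[0,0,0],"gripper":0.3},{"dr":[0,0,0],"dp":[0,0,0],"gripper":0.3},{"dr":[0,0,0],"dp":[0,0,0],"gripper":0.3}]' 
python3 st.py .664 -.03 .215
```

```text
time_s: 16.15
tcp_pos: [0.6621, -0.0295, 0.2522]
ee_rot: [[-0.001, 0.721, -0.693], [0.0, -0.693, -0.721], [-1.0, -0.001, 0.0]]
contact_force: [1.0, 1.2, -1.8]
gripper_width: 0.0372
t 16.15 tcp [ 0.6621 -0.0295  0.2522] yang -43.874395161334924 x [-0.0006  0.0002 -1.    ] F [ 1.005   1.2322 -1.7708] M [-0.0347  0.025   0.018 ] w 0.03717514655198793 j7 -59.487683391946014 tip 0.011
dp mm: [37.1903  1.71   -0.9601]
```

```bash
python3 -m inch '[{"dr":[0,0,0],"dp":[10,1.5,-1],"gripper":0.3},{"dr":[0,0,0],"dp":[15,0,0],"gripper":0.3},{"dr":[0,0,0],"dp":[12,0,0],"gripper":0.3},{"dr":[0,0,0],"dp":[8,0,0],"gripper":0.3},{"dr":[0,0,0],"dp":[4,0,0],"gripper":0.3},{"dr":[0,0,0],"dp":[0,0,0],"gripper":0.3},{"dr":[0,0,0],"dp":[0,0,0],"gripper":0.3}]' 
python3 st.py .664 -.03 .196
```

```text
time_s: 16.85
tcp_pos: [0.6648, -0.031, 0.2036]
ee_rot: [[0.001, 0.72, -0.694], [0.0, -0.694, -0.72], [-1.0, 0.0, -0.0]]
contact_force: [0.8, -0.6, -2.0]
gripper_width: 0.037
t 16.85 tcp [ 0.6648 -0.031   0.2036] yang -43.97556375440851 x [ 0.0005  0.0001 -1.    ] F [ 0.843  -0.5724 -2.0147] M [0.0866 0.0298 0.026 ] w 0.037007380244790236 j7 -60.69710741626256 tip 0.011
dp mm: [ 7.5973 -1.2703 -0.1459]
```

```bash
python3 -m inch '[{"dr":[0,0,0],"dp":[2.5,-0.8,0],"gripper":0.3},{"dr":[0,0,0],"dp":[2.5,0,0],"gripper":0.3},{"dr":[0,0,0],"dp":[2,0,0],"gripper":0.3},{"dr":[0,0,0],"dp":[1,0,0],"gripper":0.3},{"dr":[0,0,0],"dp":[0,0,0],"gripper":0.3}]' 
python3 st.py .664 -.03 .196
```

```text
time_s: 17.35
tcp_pos: [0.6643, -0.0302, 0.1959]
ee_rot: [[0.001, 0.72, -0.694], [0.0, -0.694, -0.72], [-1.0, 0.001, -0.001]]
contact_force: [-0.6, 0.5, 2.2]
gripper_width: 0.037
t 17.35 tcp [ 0.6643 -0.0302  0.1959] yang -43.96335668628423 x [ 0.001   0.0001 -1.    ] F [-0.5928  0.4582  2.2496] M [ 0.1357  0.1721 -0.0152] w 0.03701032236967798 j7 -60.96952150323047 tip 0.011
dp mm: [-0.0655 -0.3529  0.0437]
```

```bash
python3 -m inch '[{"dr":[0,0,0],"dp":[1,0,0],"gripper":0.3},{"dr":[0,0,0],"dp":[1,0,0],"gripper":0.3}]'
python3 -m inch '[{"dr":[-4,0,0],"dp":[0,0,0],"gripper":0.3},{"dr":[-4,0,0],"dp":[0,0,0],"gripper":0.3},{"dr":[0,0,0],"dp":[0,0,0],"gripper":0.3}]' | grep -E "pos|force"
python3 -m inch '[{"dr":[-4,0,0],"dp":[0,0,0],"gripper":0.3},{"dr":[-4,0,0],"dp":[0,0,0],"gripper":0.3},{"dr":[0,0,0],"dp":[0,0,0],"gripper":0.3}]'| grep -E "pos|force"
```

```text
time_s: 17.55
tcp_pos: [0.6648, -0.0302, 0.1944]
ee_rot: [[0.002, 0.72, -0.694], [0.0, -0.694, -0.72], [-1.0, 0.002, -0.002]]
contact_force: [0.9, 0.4, 5.3]
gripper_width: 0.037
tcp_pos: [0.6642, -0.0305, 0.193]
contact_force: [1.4, 0.7, 0.5]
tcp_pos: [0.6642, -0.0304, 0.193]
contact_force: [2.0, -0.2, -2.0]
```

```bash
python3 -m inch '[{"dr":[0,0,0],"dp":[1.5,0,0],"gripper":0.3},{"dr":[0,0,0],"dp":[1.5,0,0],"gripper":0.3},{"dr":[0,0,0],"dp":[0,0,0],"gripper":0.3}]'; python3 st.py .664 -.03 .185
```

```text
time_s: 18.45
tcp_pos: [0.664, -0.0302, 0.19]
ee_rot: [[0.0, 0.883, -0.47], [0.0, -0.47, -0.883], [-1.0, -0.0, -0.0]]
contact_force: [2.8, 1.1, -2.7]
gripper_width: 0.037
t 18.45 tcp [ 0.664  -0.0302  0.19  ] yang -28.037639822544833 x [ 0.0001  0.0003 -1.    ] F [ 2.7927  1.1115 -2.6772] M [ 0.4012 -0.5957 -0.0241] w 0.03700236620258918 j7 -46.890921116764176 tip 0.011
dp mm: [ 5.0012 -0.1412 -0.1693]
```

```bash
python3 -m inch '[{"dr":[0,0,0],"dp":[2,0,0],"gripper":0.3},{"dr":[0,0,0],"dp":[2,0,0],"gripper":0.3},{"dr":[0,0,0],"dp":[1,0,0],"gripper":0.3},{"dr":[0,0,0],"dp":[0,0,0],"gripper":0.3}]'| grep -E "pos|force"
python3 -m inch '[{"dr":[0,0,0],"dp":[2,0,0],"gripper":0.3},{"dr":[0,0,0],"dp":[2,0,0],"gripper":0.3},{"dr":[0,0,0],"dp":[0,0,0],"gripper":0.3}]'| grep -E "pos|force"
python3 -m inch '[{"dr":[0,0,0],"dp":[2,0,0],"gripper":0.3},{"dr":[0,0,0],"dp":[1,0,0],"gripper":0.3},{"dr":[0,0,0],"dp":[0,0,0],"gripper":0.3}]'; python3 st.py .664 -.03 .179
```

```text
tcp_pos: [0.6641, -0.0302, 0.1853]
contact_force: [1.9, 2.9, -0.8]
tcp_pos: [0.6643, -0.03, 0.1818]
contact_force: [1.2, 3.6, 4.5]
time_s: 19.45
tcp_pos: [0.6644, -0.0299, 0.1794]
ee_rot: [[0.001, 0.883, -0.469], [0.0, -0.469, -0.883], [-1.0, 0.001, -0.001]]
contact_force: [0.0, 2.3, 8.6]
gripper_width: 0.0373
t 19.45 tcp [ 0.6644 -0.0299  0.1794] yang -27.958904778388433 x [ 0.0014  0.0004 -1.    ] F [0.0256 2.2833 8.6269] M [ 0.7839 -0.068  -0.0502] w 0.03731131284696367 j7 -47.18846339188712 tip 0.011
dp mm: [ 0.3846 -0.2842  0.2889]
```

```bash
python3 -m inch '[{"dr":[0,0,0],"dp":[0,0,0],"gripper":0.3},{"dr":[0,0,0],"dp":[2,0,0],"gripper":0.3},{"dr":[0,0,0],"dp":[0,0,0],"gripper":0.3}]' 120| grep -E "pos|force"
python3 -m inch '[{"dr":[0,0,0],"dp":[1.5,0,0],"gripper":0.3},{"dr":[0,0,0],"dp":[0,0,0],"gripper":0.3},{"dr":[0,0,0],"dp":[0,0,0],"gripper":0.3}]'; python3 st.py .664 -.03 .179
```

```text
tcp_pos: [0.6646, -0.0297, 0.1791]
contact_force: [-2.6, 2.5, 18.0]
time_s: 20.05
tcp_pos: [0.6647, -0.0297, 0.179]
ee_rot: [[0.003, 0.883, -0.469], [-0.0, -0.469, -0.883], [-1.0, 0.003, -0.001]]
contact_force: [-6.2, 1.8, 26.6]
gripper_width: 0.0363
t 20.05 tcp [ 0.6647 -0.0297  0.179 ] yang -27.968956155266756 x [ 0.0033 -0.0004 -1.    ] F [-6.199   1.8214 26.6323] M [ 0.7063  1.7519 -0.0309] w 0.03627526173725869 j7 -47.290921229584924 tip 0.011
dp mm: [-0.0102 -0.4512  0.6263]
```

```bash
python3 - <<'E'
from h import *
T=get_image("top");p=get_image("side")
for q in cut_out(p,"slicing_disc")[:1]:
    ct=max(cv2.findContours(q["region"].astype(np.uint8),cv2.RETR_EXTERNAL,cv2.CHAIN_APPROX_NONE)[0],key=len).reshape(-1,2)
    for z in(.135,.146): 
        P=np.array([at_z(p,x,z)[:2] for x in ct]);s=np.linalg.lstsq(np.c_[2*P,np.ones(len(P))],(P**2).sum(1),rcond=None)[0]
        print(z,q["score"],s[:2],np.sqrt(s[2]+s[0]**2+s[1]**2))
save(p,"g6a",(190,130,260,210),7);save(T,"g6b",(200,120,270,200),4)
cv2.imwrite("pics/g6.png",cv2.imread("pics/g6a.png"))
for n in("catch_dish","noodle_bowl","timer","steel_cup"):
    print(n,[(at_z(T,q["pixel"],0),q["score"]) for q in mark_of(T,n)[:1]])
E
```

```text
0.135 0.9 [ 0.66753178 -0.02261922] 0.06585866211573478
0.146 0.9 [ 0.66955948 -0.01545471] 0.06536420604921477
catch_dish [(array([ 0.46675897, -0.03917233,  0.        ]), 0.83)]
noodle_bowl [(array([0.68823718, 0.20452587, 0.        ]), 0.77)]
timer [(array([0.46236666, 0.49392118, 0.        ]), 0.77)]
steel_cup [(array([ 0.61232126, -0.48859973,  0.        ]), 0.78)]
```

View pics/g6.png

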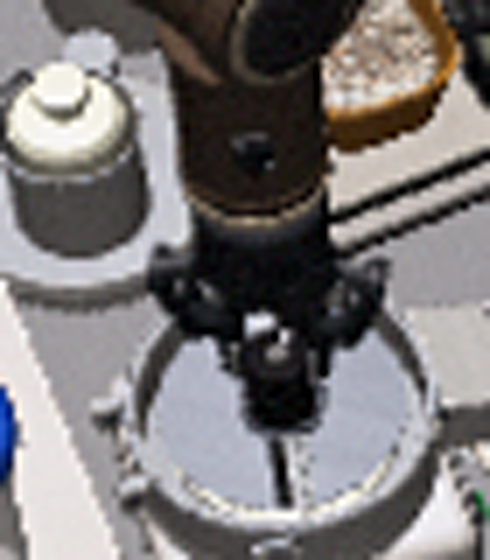

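The disc sits level below the chamber rim with the hub still gripped, and nothing else has moved. I'll hand the job in.

```bash
python3 -c "
from bench import *
o=get_obs();print(o['time_s'],o['tcp_pos'],o['contact_force'],o['gripper_width']);close_job()"
```

```text
20.4 [ 0.66467217 -0.02961585  0.17899655] [-6.06846825  2.0564544  26.69014448] 0.036085486516329264
the job is handed in; nothing more can be done
```

The cutter is set up for slicing: the disc is pressed fully home and I'm still holding it down, so you can push in the shaft lock. I handed in at 20.4 s of the 54 s allowed.

- **Ejector plate:** I lowered it over the shaft onto the orange collar. A circle fit from the side camera put it at (0.664, −0.031), at the expected height, and it looked flat.
- **Slicing disc:** With light pressure on the spline ends, I turned it about 16° anticlockwise until the push-back disappeared and it slid down freely. I then pressed it against the spring to a hard stop.
- **At the stop:** The tool stopped at 0.179 m, so the disc sits about 130 mm above the counter, which is fully home. The tool stays there under about 27 N of downward force, with the grip set to 120 N.

**Checks that disagreed:**
- **Disc position:** The last circle fit on the disc was poor (radius 66 mm instead of 75) because the gripper and chamber rim hide part of it. I relied on the tool height, the force and the picture, which shows the disc level below the rim.
- **Gripper width:** It read 3 to 4 mm less than the actual boss and hub diameters, but both were held securely.
- **Sideways force:** There is about 6 N of sideways force in the final hold.

The dish, bowl, timer and cup measured within about 8 mm of where they started. That is about the scatter I'd expect from these detections, and the arm did not go near them.

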